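# Make up a battery-swap kit and a charging-port kit

### The arm

A 6-joint arm with a two-finger parallel gripper is mounted at the origin on a cart in front of the work surface, level with it; the furniture and walls round the work are solid. World frame = base frame: x ahead of the robot, y to its left, z up, the work surface at z = 0. Lengths are in m, angles in rad, forces in N, time in s.
With the tool pointing down it reaches from about 0.25 to 0.725 m from the base axis. Payload 4 kg.
Tool frame: the origin (TCP) lies midway between the tips of the shut fingers; the grasp point (between the pads) lies bot.pinch_z behind it (bot.pinch_z is the distance from the TCP to the grasp point, in m); z points along the fingers, y is the line along which they close (so a half turn about z gives the same grasp; the last joint's range is limited). The gripper opens to 85 mm and grips with 20 to 120 N. Pads are 22 mm wide; open, the fingers measure 114 mm over their backs; the gripper's body (76 mm by 85 mm) begins 54 mm behind the grasp point. The pads swing forward as they close: fully open they stand 13 mm farther back than shut.
Start: joints at [1.13, 0.241, 0.005, 1.335, 0, 1.571], TCP at [0.213, 0.452, 0.231] pointing down, gripper open.
Joint ranges: [-2.72, 2.72], [-1.05, 1.87], [-1.09, 1.28], [-1.99, 2.15], [-1.42, 1.44], [-3.14, 3.14]. Speed limits (rad/s): [2.79, 2.79, 3.14, 3.14, 3.14, 3.14].

### API

Orientations are given as a unit quaternion [x, y, z, w].
In Python, from workcell import bot gives the robot as it stands.
- The arm moves only by the tool jog_arm, called after ">>>" as name(argument=value, ...), one argument or row to a line, values as JSON. Schema: {"type":"object","properties":{"ticks":{"type":"string"},"only":{"type":"string"},"quiet":{"type":"boolean"},"lines":{"type":"string"}},"required":["ticks"],"additionalProperties":false}. ticks is a string of 1 to 10 rows, parted by semicolons, with the numbers parted by spaces; each row has 7 numbers: a rotation vector rx, ry, rz in rad, then dx, dy, dz in m, then the finger opening in m; each row is the pose to reach, as a shift and turn from the pose commanded when the call began, along the tool's axes at that moment; what a row does not reach only later rows make up. A row lasts 1/8 s, in which the tool goes at most 0.0625 m and 0.188 rad, less where a joint would pass 70% of its speed; a pose out of reach is approached as far as the arm can. The fingers move at their own pace and stop on an object; the grip force is fixed at half the most. Time passes only in rows, so rows that do not move let the fingers close. The tool returns the time, the measured TCP pose, the force, the opening and the grip force at its end. only (a regular expression) keeps the lines of the reply that match it, lines (a string "A,B") keeps lines A to B, and quiet returns only ok. Input that does not fit is refused with a message, and nothing moves.
- bot.get_obs(): the state, without advancing time (a new reading comes with each control period).
- bot.camera(name): name is "scene" or "top"; returns the picture (384x512x3 uint8, red, green, blue); there is no depth.
- bot.calibration(name): a dict with "mtx" (3x3 intrinsics, pixels), "R" (3x3) and "t" (3): a world point X has camera coordinates R X + t. Camera axes: x right, y down, z forward; pixel columns grow to the right and rows downward; lengths in m; the calibration is good to about 2 mm. A picture is of the moment at which its call begins. calibration takes no time and is no camera call.
- bot.job_done(): hands the job in; it is judged then, once.
The state is a dict: "clock": time; "joint_pos": joint angles; "joint_vel": joint speeds; "tau": joint torques, N m; "eef_pos": TCP position; "tool_rot": TCP orientation; "ft_force": force on the tool from outside, world axes, zero at the start; "ft_torque": the same for the moment, N m; "grip_width": finger opening in m; "grasp_force": force on a finger pad.
Only numpy, scipy, OpenCV 4.12 (cv2) and the standard library are available. Lean on these libraries where they do the work, as an engineer would, in place of code of your own. Each camera call takes 0.05 s, during which the arm holds its last target. There are 200 camera calls.

### The job

Make up the two phone-repair kits from the stock on the work riser: the phone battery and the red screwdriver go into the blue tray; the flux syringe, the gold screwdriver and the closed round tin go into the orange tray. Lay each one flat and fully down in the foam recess cut for it (either way round), and leave the grey screwdriver and the open rosin tin where they are.

Things in the scene. Friction and masses are not known exactly. Their poses are not given: they have to be found in the camera images.
- kit_blue: fixed blue kit tray 172 x 150 x 8 mm on the riser; origin: centre of underside. z: recess floors 3, black foam face and rim 8 mm. Recesses centred at y = 0, 8 mm play all round: battery at x = -30 mm, 50 (x) by 110 (y), with equally deep finger notches 44 mm long (y) at mid-length from x = -72 to 12 mm; screwdriver at x = 58 mm, 29 by 137.
- kit_orange: fixed orange kit tray 172 x 150 x 8 mm on the riser; origin: centre of underside. z: recess floors 3, black foam face and rim 8 mm. Recesses centred at y = 0, 8 mm play all round: syringe at x = -58 mm, 39 (x) by 116 (y); screwdriver at x = -4 mm, 29 by 137; tin at x = 49 mm, round, 55 across. No finger notches: grip 7 mm or more above a thing's underside to stay clear of the foam.
- phone_battery: black flat phone battery, 34 x 94 x 4 mm; origin: centre of its underside; y along its length (rigid pack y = -38 to 47 mm, the rest is a thin tail). Grasp across x, fingertips close to the riser's mat. Lies flat on the riser (top z = 0.050).
- screwdriver_red: precision screwdriver, red handle, 121 x 13 x 13 mm, does not roll; origin: centre of the underside at mid-length; y along it: handle y = -15 to 57 mm, thin shaft (2.6 mm, axis 7 mm up) to y = -60. Grasp across x, near y = 20 mm. Lies flat on the riser (top z = 0.050).
- flux_syringe: whitish flux syringe, 23 (x) by 100 (y) by 23 mm high, does not roll; origin: centre of its underside; y along its length. Grasp across x. Lies flat on the riser (top z = 0.050).
- screwdriver_gold: precision screwdriver, gold-coloured handle, 121 x 13 x 13 mm, does not roll; origin: centre of the underside at mid-length; y along it: handle y = -15 to 57 mm, thin shaft (2.6 mm, axis 7 mm up) to y = -60. Grasp across x, near y = 20 mm. Lies flat on the riser (top z = 0.050).
- chip_tin: closed round silvery tin, 39 mm across, 16 mm high; origin: centre of its underside; z up. Lies flat on the riser (top z = 0.050).
- driver_grey: precision screwdriver, grey handle, 121 x 13 x 13 mm, does not roll; origin: centre of the underside at mid-length; y along it: handle y = -15 to 57 mm, thin shaft (2.6 mm, axis 7 mm up) to y = -60. Grasp across x, near y = 20 mm. Lies flat on the riser (top z = 0.050). In no kit: leave it alone.
- rosin_tin: open round ribbed silvery tin of brown rosin, 51 mm across, 21 mm high; origin: centre of its underside, on the riser. In no kit: leave it alone.

How it is judged:
By the outcome, as a careful person would: the job done as asked, in the order asked, and still so for the second after the job is handed in, with the robot touching nothing.
It also fails if it takes over 99 s, if anything falls off the work surface, if the arm or the gripper's body presses on something with over 40 N, if the wrist force passes 120 N, or if a joint passes its speed limit or range.

## Working session

There is one attempt and no reset: what is moved stays moved. The work goes in short steps, Python scripts to look and compute and a tool call to move; the robot and the scene stay as the last step left them, time stands still between calls to the robot, and variables do not carry over. Pictures are saved under pics/ and viewed, at most 14 in all, crops included, and the job is handed in when it is done.

```bash
ls; mkdir -p pics; python3 - <<'E'
from workcell import bot
import cv2
print(bot.get_obs(), bot.pinch_z)
for n in ("scene","top"):
    c=bot.calibration(n); print(n,c)
    cv2.imwrite(f"pics/{n}0.png",cv2.resize(bot.camera(n)[:,:,::-1],(800,600),interpolation=cv2.INTER_CUBIC))
    
E
```

```text
pics
workcell.py
{'clock': 0.0, 'joint_pos': array([ 1.12997138e+00,  2.41401246e-01,  3.70049603e-03,  1.33519516e+00,
       -2.38894826e-05,  1.57079531e+00]), 'joint_vel': array([ 0.00016556, -0.00019453,  0.00127843,  0.00025069,  0.00050818,
       -0.00160958]), 'tau': array([-4.95137301e-04, -3.72316039e+01,  2.52411300e+01,  1.71614141e-02,
        6.47589331e-05, -1.30481908e-05]), 'eef_pos': array([0.21307548, 0.45161629, 0.23040976]), 'tool_rot': array([ 2.18631507e-01,  9.75806929e-01, -1.02700459e-03, -2.17862680e-04]), 'ft_force': array([ 0.42998121, -0.90680572, -0.07522239]), 'ft_torque': array([-0.0444279 , -0.00177197,  0.00317956]), 'grasp_force': 0.0, 'grip_width': 0.08498122698141268} 0.0187
scene {'mtx': array([[481.09848618,   0.        , 258.73987941],
       [  0.        , 481.09848618, 193.62951874],
       [  0.        ,   0.        ,   1.        ]]), 'R': array([[ 0.76911502, -0.63869608,  0.02300896],
       [-0.34247754, -0.44227164, -0.82891793],
       [ 0.53960284,  0.62965318, -0.55889682]]), 't': array([-0.55992087,  0.14695157,  0.89570756])}
top {'mtx': array([[413.37743254,   0.        , 252.94676176],
       [  0.        , 413.37743254, 191.9154634 ],
       [  0.        ,   0.        ,   1.        ]]), 'R': array([[-6.10250978e-04, -9.99690163e-01, -2.48838613e-02],
       [-9.86187120e-01,  4.72324810e-03, -1.65567673e-01],
       [ 1.65633907e-01,  2.44391056e-02, -9.85884445e-01]]), 't': array([-0.22500078,  0.53740475,  0.98971022])}
```
View pics/top0.png

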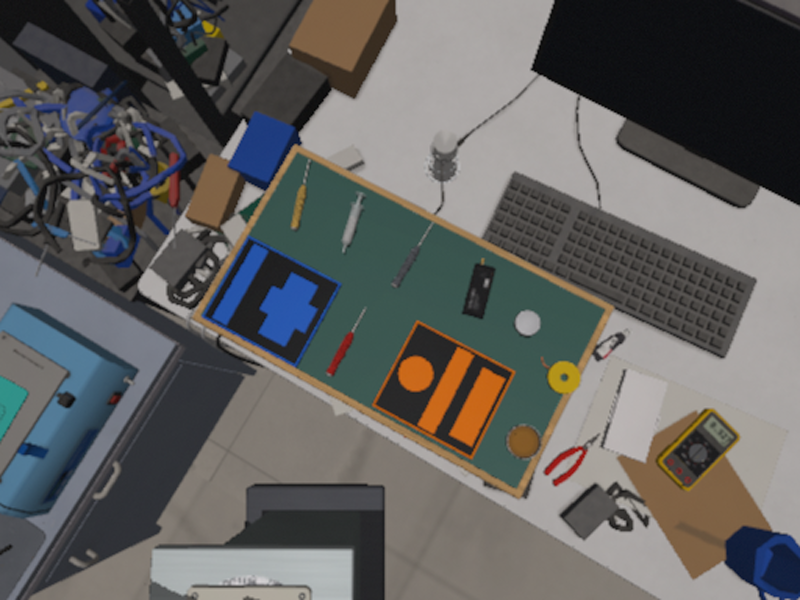

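View pics/scene0.png

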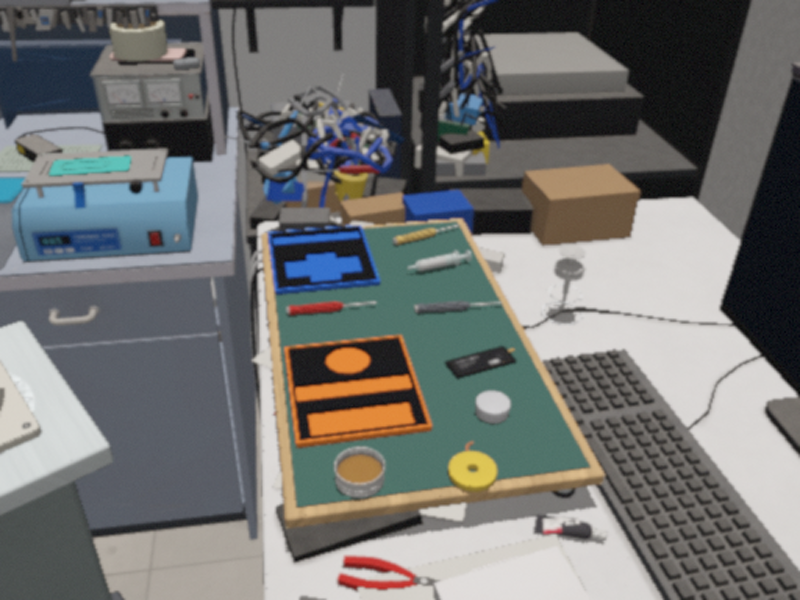

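Top view: red driver (331,373)-(365,308), gold (295,227)-(309,161), syringe (343,251)-(360,193), battery about (480,290), tin (527,322), blue tray (271,300), orange tray (444,390). Scene view shows the same things, with red at (287,309)-(376,303), gold at (394,240)-(457,227), the syringe at (440,261), the battery at (481,361) and the tin at (493,406). Now I'll triangulate.

```bash
cat > h.py <<'E'
import numpy as np, cv2
from workcell import bot
C={n:bot.calibration(n) for n in("scene","top")}
def P(n): c=C[n]; return c["mtx"]@np.c_[c["R"],c["t"]]
def tri(a,b): # a scene px, b top px (native)
    X=cv2.triangulatePoints(P("scene"),P("top"),np.float64(a).reshape(-1,2).T,np.float64(b).reshape(-1,2).T); return (X[:3]/X[3]).T
def proj(n,X):
    c=C[n]; p=(c["mtx"]@(c["R"]@np.atleast_2d(X).T+c["t"][:,None])).T; return p[:,:2]/p[:,2:]
def onz(n,px,z):
    c=C[n]; px=np.float64(px).reshape(-1,2)
    d=(c["R"].T@np.linalg.inv(c["mtx"])@np.c_[px,np.ones(len(px))].T).T; o=-c["R"].T@c["t"]
    z=np.broadcast_to(z,len(px)); return o+d*((z-o[2])/d[:,2])[:,None]
E
python3 - <<'E'
from h import *
np.set_printoptions(precision=4,suppress=True)
k=1.5625
S=dict(redH=[287,309],redT=[377,303],goldH=[394,240],goldT=[457,227],syrc=[440,261],tin=[493,400],
 b1=[268,231],b2=[363,227],b3=[380,285],b4=[273,292], o1=[285,347],o2=[408,337],o3=[430,431],o4=[296,442],
 bat1=[447,361],bat2=[455,376],bat3=[517,361],rosin=[360,463])
T=dict(redH=[331,374],redT=[365,308],goldH=[295,227],goldT=[309,161],syrc=[352,222],tin=[527,322],
 b1=[202,313],b2=[256,239],b3=[341,286],b4=[297,364], o1=[375,404],o2=[417,321],o3=[515,372],o4=[474,457],
 bat1=[464,312],bat2=[483,318],bat3=[494,268],rosin=[524,436])
for n in S: print(n,tri(np.array(S[n])/k,np.array(T[n])/k))
print(proj("top",[[0,0,0],[.213,.452,.231]])*k)
for n in C:
    im=bot.camera(n)
    r=(slice(88,330),slice(120,400)) if n=="top" else (slice(135,330),slice(160,390))
    cv2.imwrite(f"pics/{n}1.png",cv2.resize(im[r][:,:,::-1],None,fx=2.4 if n=="top" else 3,fy=2.4 if n=="top" else 3,interpolation=cv2.INTER_CUBIC))
    np.save(n+".npy",im)
E
```

```text
redH [[ 0.4172 -0.1275  0.0625]]
redT [[ 0.5243 -0.181   0.0562]]
goldH [[ 0.6521 -0.0655  0.0606]]
goldT [[ 0.7669 -0.0854  0.0545]]
syrc [[ 0.6614 -0.159   0.0631]]
tin [[ 0.4981 -0.431   0.0675]]
b1 [[0.5128 0.0784 0.0601]]
b2 [[ 0.6344 -0.0054  0.0633]]
b3 [[ 0.5604 -0.142   0.0516]]
b4 [[ 0.431  -0.0721  0.0557]]
o1 [[ 0.3714 -0.1953  0.0611]]
o2 [[ 0.5063 -0.2648  0.055 ]]
o3 [[ 0.4214 -0.412   0.0508]]
o4 [[ 0.2921 -0.344   0.0606]]
bat1 [[ 0.5157 -0.3353  0.0555]]
bat2 [[ 0.5046 -0.3636  0.0559]]
bat3 [[ 0.5878 -0.3853  0.0513]]
rosin [[ 0.3228 -0.4179  0.0693]]
[[ 248.3899  650.5877]
 [-150.3404  532.5914]]
```

View pics/top1.png

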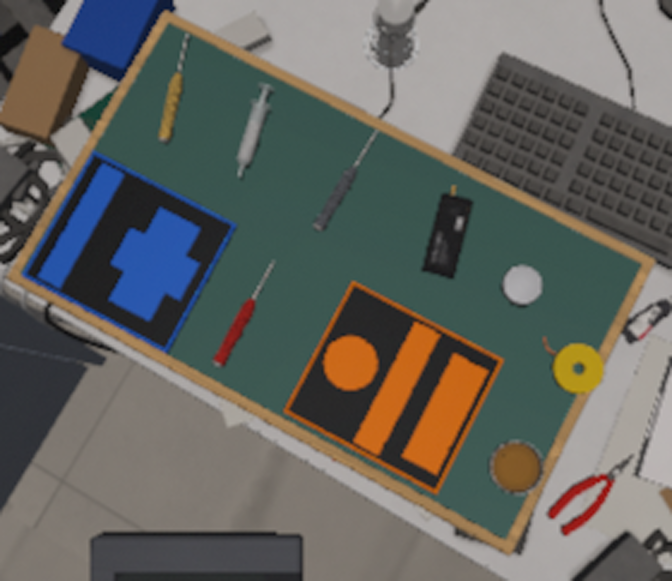

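View pics/scene1.png

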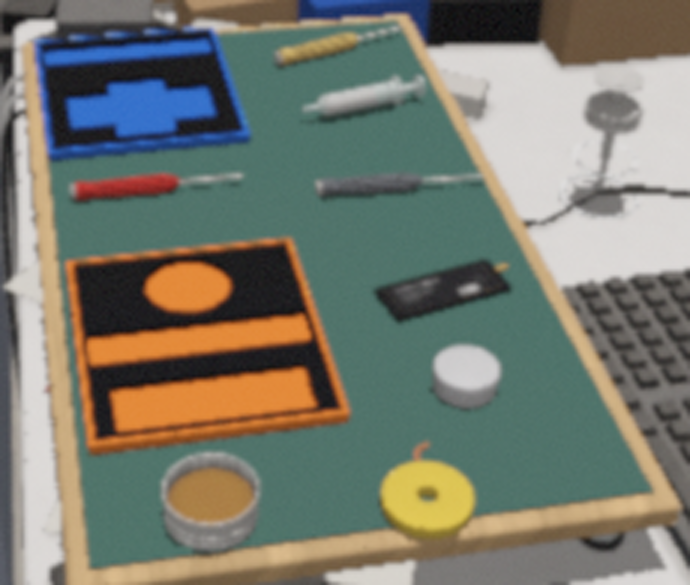

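The crops give clear corners and ends, for example orange tray corners top (287,411),(353,284),(501,361),(437,493) and tin top (523,284) / scene (467,367). Next I'll fit each pose to both views.

```bash
cat > fit.py <<'E'
from h import *
from scipy.optimize import least_squares
import json
np.set_printoptions(precision=4,suppress=True)
tr=[[86,75,8],[86,-75,8],[-86,-75,8],[-86,75,8]]
dr=[[0,57,7],[0,-15,7],[0,-60,7]]
O={ # local mm, top crop, scene crop, guess
'blue':(tr,[[23,274],[93,154],[236,228],[169,349]],[[35,38],[213,31],[248,138],[50,157]],(.535,-.035,1.07)),
'orange':(tr,[[287,411],[353,284],[501,361],[437,493]],[[68,262],[291,239],[348,412],[92,449]],(.4,-.3,1.05)),
'red':(dr,[[218,363],[251,301],[272,262]],[[72,189],[178,183],[242,177]],(.47,-.15,1.1)),
'gold':(dr,[[165,140],[179,75],[187,36]],[[277,58],[356,42],[399,31]],(.71,-.075,1.4)),
'syr':([[0,50,11.5],[0,-50,11.5]],[[241,176],[265,86]],[[303,109],[423,87]],(.66,-.16,1.4)),
'bat':([[17,47,4],[-17,47,4],[-17,-38,4],[17,-38,4]],[[423,269],[453,277],[472,200],[443,194]],[[376,294],[399,320],[511,288],[486,262]],(.55,-.37,1.3)),
'tin':([[0,0,16]],[[523,284]],[[467,367]],(.5,-.43,0)),
}
R={}
for n,(l,t,s,g) in O.items():
    l=np.array(l)/1e3; t=(np.array(t)+.5)/2.4-.5+[120,88]; s=(np.array(s)+.5)/3-.5+[160,135]
    def W(p): c,q=np.cos(p[3]),np.sin(p[3]); return np.c_[p[0]+c*l[:,0]-q*l[:,1],p[1]+q*l[:,0]+c*l[:,1],p[2]+l[:,2]]
    def f(p): return np.r_[(proj("top",W(p))-t).ravel(),(proj("scene",W(p))-s).ravel()]
    def f2(p,z=.05): return f([p[0],p[1],z,p[2]])
    a=least_squares(f,[g[0],g[1],.05,g[2]+(np.pi/2*0)])
    b=least_squares(f2,g)
    print(n,'free',a.x,'rms %.2f'%np.sqrt(np.mean(a.fun**2)),'z=.05',b.x,'rms %.2f'%np.sqrt(np.mean(b.fun**2)))
    R[n]=list(b.x)
json.dump(R,open('pose.json','w'))
E
python3 fit.py
```

```text
blue free [ 0.5359 -0.0313  0.0486  1.0852] rms 1.03 z=.05 [ 0.5354 -0.032   1.0852] rms 1.04
orange free [ 0.3973 -0.3013  0.0493  1.0851] rms 0.93 z=.05 [ 0.3971 -0.3016  1.0851] rms 0.94
red free [ 0.47   -0.1508  0.0507  1.0705] rms 0.57 z=.05 [ 0.4703 -0.1505  1.0705] rms 0.57
gold free [ 0.7084 -0.0748  0.0497  1.3787] rms 0.37 z=.05 [ 0.7083 -0.075   1.3789] rms 0.37
syr free [ 0.6606 -0.1583  0.0511  1.2982] rms 0.59 z=.05 [ 0.6611 -0.1578  1.2978] rms 0.60
bat free [ 0.5558 -0.3601  0.0476  1.3145] rms 0.66 z=.05 [ 0.5548 -0.3608  1.3152] rms 0.76
tin free [ 0.4979 -0.4317  0.0498  0.    ] rms 0.20 z=.05 [ 0.4978 -0.4317  0.    ] rms 0.20
```

Heights agree: fitted undersides come out at 0.048–0.051, against the 0.050 stated. I'll write a planning helper, check the recess blobs independently, and work out the first move.

```bash
cat > plan.py <<'E'
import sys,json
from h import *
from scipy.spatial.transform import Rotation as Ro
np.set_printoptions(precision=4,suppress=True)
L=json.load(open('pose.json'))
def at(n,lx,ly):
    x,y,a=L[n]; return x+np.cos(a)*lx-np.sin(a)*ly, y+np.sin(a)*lx+np.cos(a)*ly, a
def to(*wps): # (name,lx,ly,z[,extra theta])
    o=bot.get_obs(); R0=Ro.from_quat(o["tool_rot"])
    print('now',o["eef_pos"],'q',o["joint_pos"],'t',o["clock"])
    for n,lx,ly,z,*e in wps:
        x,y,a=at(n,lx,ly); a+=e[0] if e else 0
        cur=np.arctan2(*R0.as_matrix()[1::-1,1]); a=cur+(a-cur+np.pi/2)%np.pi-np.pi/2
        T=np.array([[np.sin(a),np.cos(a),0],[-np.cos(a),np.sin(a),0],[0,0,-1]]) # cols tool x,y,z
        p=np.array([x,y,z]); print(n,'world',p,'row',(R0.inv()*Ro.from_matrix(T)).as_rotvec(),R0.inv().apply(p-o["eef_pos"]))
if __name__=="__main__": to(*eval('['+sys.argv[1]+']'))
E
python3 plan.py '("bat",0,0,.12),("bat",0,0,.052)'
python3 - <<'E'
from plan import *
im=np.load('top.npy'); hsv=cv2.cvtColor(im,cv2.COLOR_RGB2HSV)
for n,lo,hi,pts in (("blue",(100,150,60),(125,255,255),[(-30,0),(58,0)]),("orange",(8,180,120),(16,255,255),[(-58,0),(-4,0),(49,0)])):
    m=cv2.erode(cv2.inRange(hsv,lo,hi),np.ones((3,3)))
    k,lab,st,ce=cv2.connectedComponentsWithStats(m)
    for lx,ly in pts:
        e=np.array(at(n,lx/1e3,0)[:2]); px=proj("top",[*e,.053])[0]
        i=lab[int(round(px[1])),int(round(px[0]))]
        print(n,lx,e,st[i,4],onz("top",ce[i],.053)[0][:2]-e)
E
```

```text
now [0.2132 0.4519 0.2307] q [ 1.13    0.2412  0.0043  1.3352 -0.      1.5708] t 0.2
blue -30 [ 0.5214 -0.0586] 960 [0.0002 0.0025]
blue 58 [0.5625 0.0193] 484 [-0.0011  0.0033]
orange -58 [ 0.37   -0.3529] 640 [-0.001   0.0016]
orange -4 [ 0.3953 -0.3052] 536 [-0.0009  0.0016]
orange 49 [ 0.42   -0.2583] 328 [-0.0003  0.0012]Traceback (most recent call last):
  File "plan.py", line 16, in <module>
    if __name__=="__main__": to(*eval('['+sys.argv[1]+']'))
                             ~~^^^^^^^^^^^^^^^^^^^^^^^^^^^^
  File "plan.py", line 15, in to
    p=np.array([x,y,z]); print(n,'world',p,'row',(R0.inv()*Ro.from_matrix(T)).as_rotvec(),R0.inv().apply(p-o["eef_pos"]))
                                                           ~~~~~~~~~~~~~~^^^
  File "scipy/spatial/transform/_rotation.pyx", line 1143, in scipy.spatial.transform._rotation.Rotation.from_matrix
ValueError: Non-positive determinant (left-handed or null coordinate frame) in rotation matrix 0: [[ 0.9675  0.2528  0.    ]
 [-0.2528  0.9675  0.    ]
 [ 0.      0.     -1.    ]].
```

```bash
sed -i 's/\[\[np.sin(a),np.cos(a),0\],\[-np.cos(a)/[[-np.sin(a),np.cos(a),0],[np.cos(a)/' plan.py
python3 - <<'E'
import json
L=json.load(open('pose.json')); L['blue'][1]+=.0015; L['orange'][1]+=.0007; json.dump(L,open('pose.json','w'))
E
python3 plan.py '("bat",0,0,.14),("bat",0,0,.052)'
```

```text
now [0.2132 0.4519 0.2307] q [ 1.13    0.2412  0.0043  1.3352 -0.      1.5708] t 0.2
bat world [ 0.5548 -0.3608  0.14  ] row [-0.0013 -0.0001 -0.1852] [-0.6557 -0.5891  0.0915]
bat world [ 0.5548 -0.3608  0.052 ] row [-0.0013 -0.0001 -0.1852] [-0.6557 -0.589   0.1795]
```

>>> jog_arm(
  ticks="0 0 -0.185 -0.656 -0.589 0.05 0.06;0 0 -0.185 -0.656 -0.589 0.05 0.06;0 0 -0.185 -0.656 -0.589 0.05 0.06;0 0 -0.185 -0.656 -0.589 0.05 0.06;0 0 -0.185 -0.656 -0.589 0.05 0.06;0 0 -0.185 -0.656 -0.589 0.05 0.06;0 0 -0.185 -0.656 -0.589 0.05 0.06;0 0 -0.185 -0.656 -0.589 0.05 0.06;0 0 -0.185 -0.656 -0.589 0.05 0.06;0 0 -0.185 -0.656 -0.589 0.05 0.06",
)

```text
clock: 1.45
eef_pos: [0.455, -0.1229, 0.196]
tool_rot: [0.128, 0.992, 0.0, 0.0]
ft_force: [0.6, 1.5, 0.2]
grip_width: 0.0603
grasp_force: 0.0
```

```bash
python3 plan.py '("bat",0,0,.14),("bat",0,0,.052)'
```

```text
now [ 0.455  -0.1229  0.196 ] q [-0.264   0.2029 -0.137   1.2303  0.0004 -0.0077] t 1.45
bat world [ 0.5548 -0.3608  0.14  ] row [ 0.0004  0.0005 -0.0007] [-0.1568 -0.2049  0.056 ]
bat world [ 0.5548 -0.3608  0.052 ] row [ 0.0004  0.0005 -0.0007] [-0.1568 -0.2049  0.144 ]
```

>>> jog_arm(
  ticks="0 0 0 -0.157 -0.205 0.056 0.06;0 0 0 -0.157 -0.205 0.056 0.06;0 0 0 -0.157 -0.205 0.056 0.06;0 0 0 -0.157 -0.205 0.056 0.06;0 0 0 -0.157 -0.205 0.056 0.06;0 0 0 -0.157 -0.205 0.056 0.06;0 0 0 -0.157 -0.205 0.056 0.06",
)

```text
clock: 2.33
eef_pos: [0.5544, -0.3573, 0.1408]
tool_rot: [0.127, 0.992, 0.0, -0.0]
ft_force: [-0.5, -0.4, 0.6]
grip_width: 0.06
grasp_force: 0.0
```

```bash
python3 plan.py '("bat",0,0,.1),("bat",0,0,.052)'
```

```text
now [ 0.5544 -0.3573  0.1408] q [-0.5727  0.6066  0.327   1.2915  0.0004 -0.3182] t 2.325
bat world [ 0.5548 -0.3608  0.1   ] row [ 0.0004 -0.0001  0.0011] [-0.0013 -0.0033  0.0408]
bat world [ 0.5548 -0.3608  0.052 ] row [ 0.0004 -0.0001  0.0011] [-0.0013 -0.0033  0.0888]
```

>>> jog_arm(
  ticks="0 0 0 0 -0.001 0.06 0.06;0 0 0 0 -0.001 0.075 0.06;0 0 0 0 -0.001 0.075 0.06;0 0 0 0 -0.001 0.075 0.06",
)

```text
clock: 2.82
eef_pos: [0.5557, -0.3601, 0.0677]
tool_rot: [0.127, 0.992, -0.001, 0.002]
ft_force: [0.2, 0.4, 1.0]
grip_width: 0.06
grasp_force: 0.0
```

```bash
python3 plan.py '("bat",0,0,.052)'
```

```text
now [ 0.5557 -0.3601  0.0677] q [-0.575   0.6599  0.2243  1.1314  0.     -0.3199] t 2.825
bat world [ 0.5548 -0.3608  0.052 ] row [-0.0012  0.0036  0.0005] [ 0.0008 -0.0009  0.0157]
```

>>> jog_arm(
  ticks="0 0 0 0 0 0.008 0.05;0 0 0 0 0 0.012 0.05;0 0 0 0 0 0.012 0.05;0 0 0 0 0 0.012 0.05",
)

```text
clock: 3.32
eef_pos: [0.5543, -0.3598, 0.0531]
tool_rot: [0.128, 0.992, 0.0, -0.0]
ft_force: [0.4, -0.4, -0.5]
grip_width: 0.0502
grasp_force: 0.0
```

```bash
python3 - <<'E'
from h import *
im=bot.camera("scene"); cv2.imwrite("pics/s2.png",cv2.resize(im[180:280,260:390,::-1],None,fx=5,fy=5,interpolation=cv2.INTER_CUBIC))
E
python3 plan.py '("bat",0,0,.052)'
```

```text
now [ 0.5543 -0.3599  0.0531] q [-0.5758  0.6729  0.2077  1.1055  0.     -0.3199] t 3.375
bat world [ 0.5548 -0.3608  0.052 ] row [ 0.      0.0001 -0.0003] [-0.0007 -0.0008  0.0011]
```

View pics/s2.png

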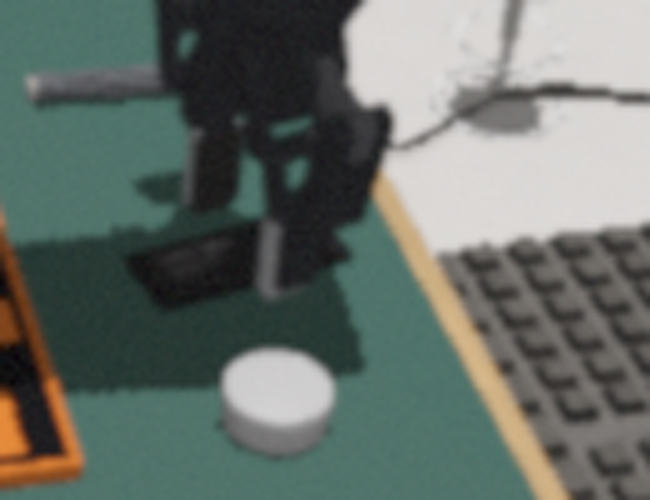

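The fingers straddle the battery, with tips at (275,295) and (210,205) in the crop. Closing now.

>>> jog_arm(
  ticks="0 0 0 -0.0005 -0.0008 0.0015 0.03;0 0 0 -0.0005 -0.0008 0.0015 0.02;0 0 0 -0.0005 -0.0008 0.0015 0.02;0 0 0 -0.0005 -0.0008 0.0015 0.02",
)

```text
clock: 3.88
eef_pos: [0.5549, -0.3608, 0.0524]
tool_rot: [0.128, 0.992, -0.0, 0.001]
ft_force: [-0.3, 1.5, 6.0]
grip_width: 0.0297
grasp_force: 59.2
```

>>> jog_arm(
  ticks="0 0 0 0 0 -0.03 0.02;0 0 0 0 0 -0.06 0.02;0 0 0 0 0 -0.06 0.02;0 0 0 0 0 -0.06 0.02",
)

```text
clock: 4.38
eef_pos: [0.554, -0.3603, 0.1103]
tool_rot: [0.128, 0.992, 0.0, -0.001]
ft_force: [-0.4, -0.0, -0.7]
grip_width: 0.0296
grasp_force: 59.3
```

```bash
python3 plan.py '("blue",-.03,0,.11),("blue",-.03,0,.0555)'; python3 - <<'E'
from h import *
im=bot.camera("scene"); cv2.imwrite("pics/s3.png",cv2.resize(im[150:270,260:390,::-1],None,fx=5,fy=5,interpolation=cv2.INTER_CUBIC))
E
```

```text
now [ 0.554  -0.3603  0.1103] q [-0.5766  0.6293  0.2858  1.2289 -0.0001 -0.3208] t 4.375
blue world [ 0.5214 -0.0571  0.11  ] row [ 0.0003 -0.0016  0.2297] [0.1083 0.2851 0.0006]
blue world [ 0.5214 -0.0571  0.0555] row [ 0.0003 -0.0016  0.2297] [0.1082 0.2851 0.0551]
```

View pics/s3.png

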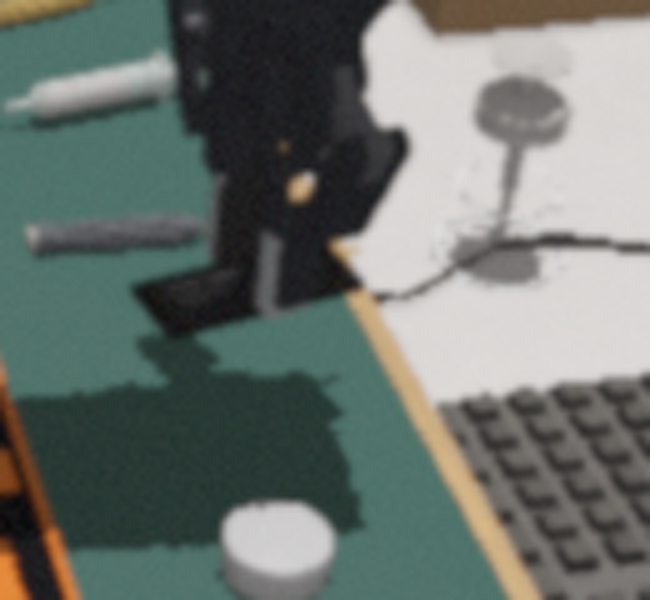

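The battery is lifted and level, with its edge at (170,330) in the crop. Carrying it to the blue tray.

>>> jog_arm(
  ticks="0 0 0.23 0.108 0.285 0 0.02;0 0 0.23 0.108 0.285 0 0.02;0 0 0.23 0.108 0.285 0 0.02;0 0 0.23 0.108 0.285 0 0.02;0 0 0.23 0.108 0.285 0 0.02;0 0 0.23 0.108 0.285 0 0.02;0 0 0.23 0.108 0.285 0 0.02;0 0 0.23 0.108 0.285 0 0.02",
)

```text
clock: 5.42
eef_pos: [0.5221, -0.0588, 0.111]
tool_rot: [0.241, 0.97, -0.0, -0.0]
ft_force: [0.4, -0.8, -0.4]
grip_width: 0.0296
grasp_force: 59.3
```

```bash
python3 plan.py '("blue",-.03,0,.063),("blue",-.03,0,.0555)'
```

```text
now [ 0.5221 -0.0588  0.111 ] q [-0.112   0.3739 -0.1358  1.0618 -0.0003  0.3757] t 5.425
blue world [ 0.5214 -0.0571  0.063 ] row [-0.0005 -0.0006 -0.0021] [0.0014 0.0012 0.048 ]
blue world [ 0.5214 -0.0571  0.0555] row [-0.0005 -0.0006 -0.0021] [0.0014 0.0013 0.0555]
```

>>> jog_arm(
  ticks="0 0 0 0.0012 0.0012 0.03 0.02;0 0 0 0.0012 0.0012 0.045 0.02;0 0 0 0.0012 0.0012 0.052 0.02;0 0 0 0.0012 0.0012 0.055 0.02;0 0 0 0.0012 0.0012 0.055 0.02",
)

```text
clock: 6.05
eef_pos: [0.5221, -0.0562, 0.0569]
tool_rot: [0.241, 0.971, 0.0, 0.0]
ft_force: [-0.6, 0.0, -1.1]
grip_width: 0.0296
grasp_force: 59.3
```

```bash
python3 plan.py '("blue",-.03,0,.0555)'
```

```text
now [ 0.5221 -0.0562  0.0569] q [-0.1072  0.4307 -0.2086  0.9307 -0.      0.3789] t 6.05
blue world [ 0.5214 -0.0571  0.0555] row [ 0.0002  0.0007 -0.0005] [ 0.0002 -0.0011  0.0014]
```

>>> jog_arm(
  ticks="0 0 0 0 -0.001 0.001 0.02;0 0 0 0 -0.001 0.001 0.045;0 0 0 0 -0.001 0.001 0.045;0 0 0 0 -0.001 0.001 0.045;0 0 0 0 -0.001 -0.03 0.045;0 0 0 0 -0.001 -0.055 0.045;0 0 0 0 -0.001 -0.055 0.045",
)

```text
clock: 6.92
eef_pos: [0.5231, -0.057, 0.1137]
tool_rot: [0.241, 0.971, 0.0, 0.002]
ft_force: [0.2, 0.2, 0.0]
grip_width: 0.0448
grasp_force: 0.0
```

```bash
python3 plan.py '("red",0,.02,.1),("red",0,.02,.056)'
```

```text
now [ 0.5231 -0.057   0.1137] q [-0.1086  0.3685 -0.1363  1.0609  0.      0.3772] t 6.925
red world [ 0.4527 -0.1409  0.1   ] row [0.0019 0.0047 0.0146] [ 0.0231 -0.107   0.0134]
red world [ 0.4527 -0.1409  0.056 ] row [0.0019 0.0047 0.0146] [ 0.0233 -0.1071  0.0574]
```

Moving to the red driver. Once the arm is clear of the blue tray I'll check the battery from the top camera.

>>> jog_arm(
  ticks="0 0 0.015 0.023 -0.107 0.013 0.045;0 0 0.015 0.023 -0.107 0.013 0.04;0 0 0.015 0.023 -0.107 0.013 0.04;0 0 0.015 0.023 -0.107 0.035 0.04;0 0 0.015 0.023 -0.107 0.045 0.04;0 0 0.015 0.023 -0.107 0.045 0.04",
)

```text
clock: 7.68
eef_pos: [0.4504, -0.1399, 0.0655]
tool_rot: [0.247, 0.969, 0.0, -0.001]
ft_force: [0.6, -0.2, 0.3]
grip_width: 0.0401
grasp_force: 0.0
```

```bash
python3 plan.py '("red",0,.02,.056)'
python3 - <<'E'
from h import *
im=bot.camera("scene"); a=cv2.resize(im[135:215,160:270,::-1],None,fx=5,fy=5,interpolation=cv2.INTER_CUBIC)
im=bot.camera("top"); b=cv2.resize(im[150:250,120:230,::-1],(550,500),interpolation=cv2.INTER_CUBIC)[:,:250]
cv2.imwrite("pics/s4.png",np.hstack([a,cv2.resize(b,(200,400))]))
E
```

```text
now [ 0.4504 -0.1399  0.0655] q [-0.3013  0.332  -0.3375  0.9037  0.0002  0.1985] t 7.675
red world [ 0.4527 -0.1409  0.056 ] row [-0.0003 -0.0024  0.0005] [-0.0025  0.0002  0.0095]
```

View pics/s4.png

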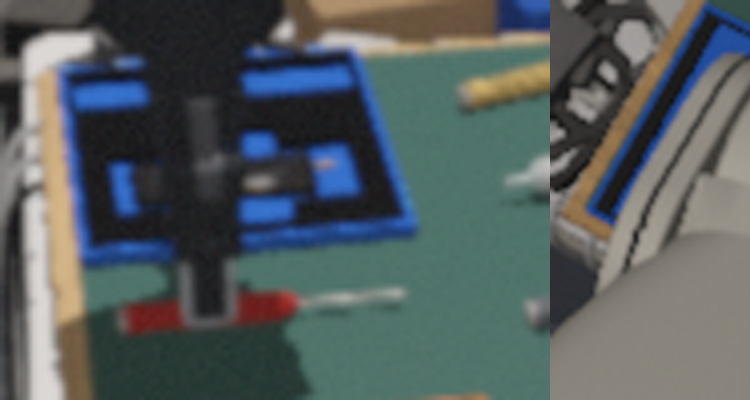

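The battery sits centred in its recess, spanning about (110–340, 160–200) in the crop. The fingers are over the red handle at (207,305). Grasping it now.

>>> jog_arm(
  ticks="0 0 0 -0.002 0 0.006 0.04;0 0 0 -0.002 0 0.009 0.04;0 0 0 -0.002 0 0.009 0.03;0 0 0 -0.002 0 0.009 0;0 0 0 -0.002 0 0.009 0;0 0 0 -0.002 0 0.009 0",
)

```text
clock: 8.52
eef_pos: [0.4528, -0.1418, 0.0579]
tool_rot: [0.248, 0.969, -0.0, 0.0]
ft_force: [-1.4, 0.4, 2.4]
grip_width: 0.0107
grasp_force: 58.9
```

>>> jog_arm(
  ticks="0 0 0 0 0 -0.03 0;0 0 0 0 0 -0.05 0;0 0 0 0 0 -0.05 0",
)

```text
clock: 8.9
eef_pos: [0.454, -0.1421, 0.1089]
tool_rot: [0.248, 0.969, -0.0, 0.002]
ft_force: [-0.5, 0.5, -0.8]
grip_width: 0.0108
grasp_force: 58.6
```

```bash
python3 plan.py '("blue",.058,.02,.11),("blue",.058,.02,.06)'
```

```text
now [ 0.454  -0.1421  0.1089] q [-0.3034  0.2836 -0.2747  1.0088 -0.      0.1974] t 8.9
blue world [0.5448 0.0301 0.11  ] row [ 0.0007  0.0037 -0.0153] [ 0.0031  0.1947 -0.001 ]
blue world [0.5448 0.0301 0.06  ] row [ 0.0007  0.0037 -0.0153] [0.0032 0.1946 0.049 ]
```

>>> jog_arm(
  ticks="0 0 -0.015 0.003 0.195 0 0;0 0 -0.015 0.003 0.195 0 0;0 0 -0.015 0.003 0.195 0 0;0 0 -0.015 0.003 0.195 0 0;0 0 -0.015 0.003 0.195 0.02 0;0 0 -0.015 0.003 0.195 0.035 0;0 0 -0.015 0.003 0.195 0.035 0",
)

```text
clock: 9.78
eef_pos: [0.5415, 0.0299, 0.0705]
tool_rot: [0.241, 0.971, -0.001, -0.002]
ft_force: [0.3, -0.2, -0.3]
grip_width: 0.0104
grasp_force: 58.8
```

```bash
python3 plan.py '("blue",.058,.02,.061)'
python3 - <<'E'
from h import *
im=bot.camera("scene"); a=cv2.resize(im[135:215,160:270,::-1],None,fx=5,fy=5,interpolation=cv2.INTER_CUBIC)
cv2.imwrite("pics/s5.png",a)
E
```

```text
now [0.5415 0.0299 0.0705] q [ 0.0552  0.4484 -0.1379  0.9894 -0.0001  0.5422] t 9.775
blue world [0.5448 0.0301 0.061 ] row [-0.0026 -0.0041 -0.0014] [-0.0028  0.0017  0.0094]
```

View pics/s5.png

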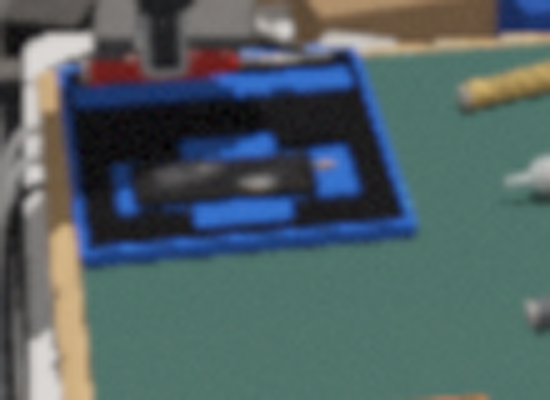

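The battery lies flat in its recess, and the red driver is held level over its own at (165,68). Lowering it and releasing.

>>> jog_arm(
  ticks="0 0 0 -0.0025 0.0015 0.004 0;0 0 0 -0.0025 0.0015 0.007 0;0 0 0 -0.0025 0.0015 0.0085 0;0 0 0 -0.0025 0.0015 0.0085 0",
)

```text
clock: 10.32
eef_pos: [0.5465, 0.0309, 0.0641]
tool_rot: [0.241, 0.971, -0.0, -0.0]
ft_force: [-0.4, -0.2, -0.8]
grip_width: 0.0108
grasp_force: 58.8
```

```bash
python3 plan.py '("blue",.058,.02,.061)'
```

```text
now [0.5465 0.0309 0.0641] q [ 0.0566  0.4607 -0.1368  0.9734 -0.      0.5424] t 10.325
blue world [0.5448 0.0301 0.061 ] row [-0.0001 -0.0001 -0.0003] [ 0.0011 -0.0016  0.0031]
```

>>> jog_arm(
  ticks="0 0 0 0.001 -0.0015 0.0025 0;0 0 0 0.001 -0.0015 0.0025 0;0 0 0 0.001 -0.0015 0.0025 0.03;0 0 0 0.001 -0.0015 0.0025 0.03;0 0 0 0.001 -0.0015 0.0025 0.03;0 0 0 0.001 -0.0015 -0.03 0.03;0 0 0 0.001 -0.0015 -0.06 0.04;0 0 0 0.001 -0.0015 -0.06 0.04",
)

```text
clock: 11.32
eef_pos: [0.5472, 0.0302, 0.1269]
tool_rot: [0.241, 0.971, 0.001, 0.003]
ft_force: [-0.8, 0.4, 0.0]
grip_width: 0.0403
grasp_force: 0.0
```

```bash
python3 plan.py '("syr",0,0,.12),("syr",0,0,.059)'
```

```text
now [0.5472 0.0302 0.1269] q [ 0.0552  0.3958 -0.0572  1.1118 -0.      0.541 ] t 11.325
syr world [ 0.6611 -0.1578  0.12  ] row [ 0.0025  0.0055 -0.2128] [-0.1885 -0.1131  0.0075]
syr world [ 0.6611 -0.1578  0.059 ] row [ 0.0025  0.0055 -0.2128] [-0.1882 -0.1133  0.0685]
```

>>> jog_arm(
  ticks="0 0 -0.213 -0.188 -0.113 0.007 0.045;0 0 -0.213 -0.188 -0.113 0.007 0.045;0 0 -0.213 -0.188 -0.113 0.007 0.045;0 0 -0.213 -0.188 -0.113 0.007 0.045;0 0 -0.213 -0.188 -0.113 0.007 0.045;0 0 -0.213 -0.188 -0.113 0.007 0.045",
)

```text
clock: 12.08
eef_pos: [0.6575, -0.157, 0.1158]
tool_rot: [0.136, 0.991, 0.0, -0.001]
ft_force: [0.5, 0.1, -0.5]
grip_width: 0.0452
grasp_force: 0.0
```

```bash
python3 plan.py '("syr",0,0,.058)'
python3 - <<'E'
from h import *
im=bot.camera("scene"); a=cv2.resize(im[125:230,160:320,::-1],None,fx=4.5,fy=4.5,interpolation=cv2.INTER_CUBIC)
cv2.imwrite("pics/s6.png",a)
E
```

```text
now [ 0.6575 -0.157   0.1158] q [-0.2346  0.6576  0.351   1.2669  0.0004  0.0381] t 12.075
syr world [ 0.6611 -0.1578  0.058 ] row [ 0.0003 -0.0026  0.0002] [-0.0039  0.0002  0.0577]
```

View pics/s6.png

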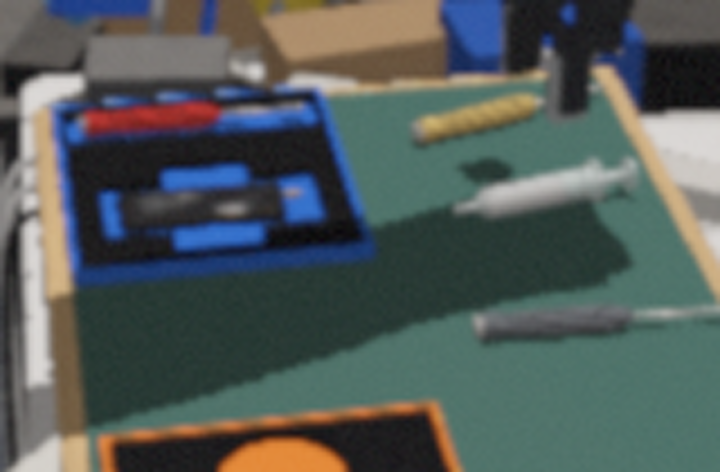

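The red driver is in its recess, at (80–310, 105–125) in the crop. Descending on the syringe.

>>> jog_arm(
  ticks="0 0 0 -0.002 0 0.03 0.045;0 0 0 -0.002 0 0.05 0.045;0 0 0 -0.002 0 0.05 0.045;0 0 0 -0.002 0 0.05 0.045",
)

```text
clock: 12.62
eef_pos: [0.6608, -0.1574, 0.0682]
tool_rot: [0.135, 0.991, -0.0, 0.001]
ft_force: [-0.1, 0.8, 0.2]
grip_width: 0.0451
grasp_force: 0.0
```

```bash
python3 plan.py '("syr",0,0,.058)'
```

```text
now [ 0.6608 -0.1574  0.0682] q [-0.2338  0.6946  0.2905  1.1654  0.      0.0378] t 12.625
syr world [ 0.6611 -0.1578  0.058 ] row [0.0001 0.0013 0.0013] [-0.0004 -0.0004  0.0102]
```

>>> jog_arm(
  ticks="0 0 0 0 0 0.007 0.045;0 0 0 0 0 0.01 0.045;0 0 0 0 0 0.01 0.03;0 0 0 0 0 0.01 0;0 0 0 0 0 0.01 0;0 0 0 0 0 0.01 0",
)

```text
clock: 13.38
eef_pos: [0.6606, -0.1583, 0.0573]
tool_rot: [0.136, 0.991, -0.0, 0.0]
ft_force: [-0.6, 0.0, 0.7]
grip_width: 0.0217
grasp_force: 62.0
```

>>> jog_arm(
  ticks="0 0 0 0 0 -0.03 0;0 0 0 0 0 -0.05 0;0 0 0 0 0 -0.05 0",
)

```text
clock: 13.75
eef_pos: [0.6618, -0.1585, 0.1091]
tool_rot: [0.136, 0.991, -0.0, 0.002]
ft_force: [0.6, -0.7, -0.2]
grip_width: 0.0215
grasp_force: 61.8
```

```bash
python3 plan.py '("orange",-.058,0,.11),("orange",-.058,0,.063)'
python3 - <<'E'
from h import *
im=bot.camera("scene"); a=cv2.resize(im[105:230,200:340,::-1],None,fx=4.5,fy=4.5,interpolation=cv2.INTER_CUBIC)
cv2.imwrite("pics/s7.png",a)
E
```

```text
now [ 0.6618 -0.1585  0.1091] q [-0.2351  0.6654  0.3474  1.2486  0.0001  0.0377] t 13.75
orange world [ 0.37   -0.3522  0.11  ] row [0.0007 0.0042 0.2129] [ 0.2288 -0.2652 -0.0019]
orange world [ 0.37   -0.3522  0.063 ] row [0.0007 0.0042 0.2129] [ 0.229  -0.2652  0.0451]
```

View pics/s7.png

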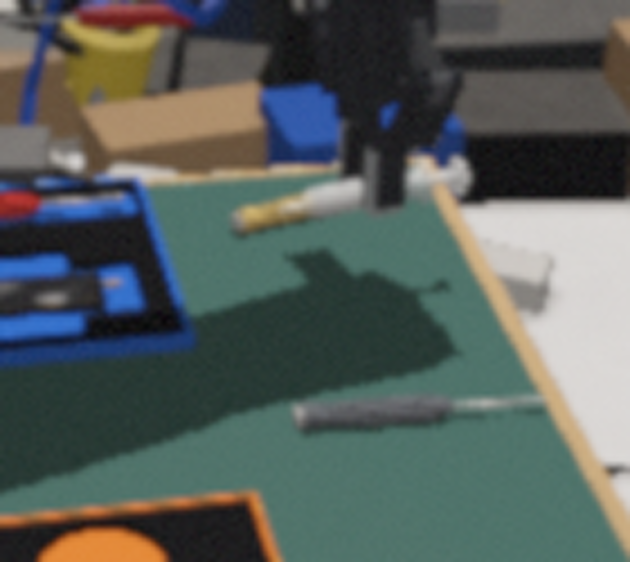

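The syringe is held level, running (300–470, 205–175) in the crop. Carrying it to the orange tray.

>>> jog_arm(
  ticks="0 0 0.213 0.229 -0.265 0 0;0 0 0.213 0.229 -0.265 0 0;0 0 0.213 0.229 -0.265 0 0;0 0 0.213 0.229 -0.265 0 0;0 0 0.213 0.229 -0.265 0 0;0 0 0.213 0.229 -0.265 0 0;0 0 0.213 0.229 -0.265 0 0;0 0 0.213 0.229 -0.265 0.02 0;0 0 0.213 0.229 -0.265 0.03 0;0 0 0.213 0.229 -0.265 0.03 0",
)

```text
clock: 15.05
eef_pos: [0.3683, -0.3503, 0.0757]
tool_rot: [0.24, 0.971, 0.001, -0.001]
ft_force: [0.7, 0.2, -0.8]
grip_width: 0.0211
grasp_force: 61.8
```

```bash
python3 plan.py '("orange",-.058,0,.0605)'
```

```text
now [ 0.3683 -0.3503  0.0757] q [-0.7605  0.3827 -0.2275  0.9638  0.0002 -0.276 ] t 15.05
orange world [ 0.37   -0.3522  0.0605] row [ 0.001  -0.003   0.0012] [-0.0025 -0.0009  0.0152]
```

>>> jog_arm(
  ticks="0 0 0 -0.002 -0.001 0.006 0;0 0 0 -0.002 -0.001 0.011 0;0 0 0 -0.002 -0.001 0.0125 0;0 0 0 -0.002 -0.001 0.0125 0",
)

```text
clock: 15.55
eef_pos: [0.3697, -0.3534, 0.0646]
tool_rot: [0.241, 0.971, 0.0, -0.0]
ft_force: [-0.2, 1.1, 0.4]
grip_width: 0.0215
grasp_force: 61.8
```

```bash
python3 plan.py '("orange",-.058,0,.0605)'
```

```text
now [ 0.3697 -0.3534  0.0646] q [-0.7629  0.3991 -0.236   0.9358 -0.     -0.277 ] t 15.55
orange world [ 0.37   -0.3522  0.0605] row [ 0.     -0.0001 -0.0002] [0.0003 0.0012 0.0041]
```

>>> jog_arm(
  ticks="0 0 0 0 0.001 0.003 0;0 0 0 0 0.001 0.0038 0;0 0 0 0 0.001 0.0038 0.04;0 0 0 0 0.001 0.0038 0.04;0 0 0 0 0.001 0.0038 0.04;0 0 0 0 0.001 -0.03 0.04;0 0 0 0 0.001 -0.055 0.04;0 0 0 0 0.001 -0.055 0.04",
)

```text
clock: 16.55
eef_pos: [0.3716, -0.3539, 0.1217]
tool_rot: [0.241, 0.971, -0.001, 0.002]
ft_force: [-0.1, -0.2, -0.8]
grip_width: 0.0399
grasp_force: 0.0
```

```bash
python3 plan.py '("gold",0,.02,.115)'
```

```text
now [ 0.3716 -0.3539  0.1217] q [-0.761   0.3373 -0.1598  1.0686  0.     -0.2752] t 16.55
gold world [ 0.6886 -0.0712  0.115 ] row [-0.0021  0.0047 -0.2939] [-0.1483  0.398   0.0069]
```

>>> jog_arm(
  ticks="0 0 -0.294 -0.148 0.398 0.005 0.04;0 0 -0.294 -0.148 0.398 0.005 0.04;0 0 -0.294 -0.148 0.398 0.005 0.04;0 0 -0.294 -0.148 0.398 0.005 0.04;0 0 -0.294 -0.148 0.398 0.005 0.04;0 0 -0.294 -0.148 0.398 0.005 0.04;0 0 -0.294 -0.148 0.398 0.005 0.04;0 0 -0.294 -0.148 0.398 0.025 0.04;0 0 -0.294 -0.148 0.398 0.045 0.04;0 0 -0.294 -0.148 0.398 0.045 0.04",
)

```text
clock: 17.8
eef_pos: [0.6845, -0.0692, 0.0705]
tool_rot: [0.096, 0.995, 0.0, -0.004]
ft_force: [-0.9, 0.9, -0.1]
grip_width: 0.0403
grasp_force: 0.0
```

```bash
python3 plan.py '("gold",0,.02,.057)'
python3 - <<'E'
from h import *
im=bot.camera("scene"); a=cv2.resize(im[135:300,160:350,::-1],None,fx=3.6,fy=3.6,interpolation=cv2.INTER_CUBIC)
cv2.imwrite("pics/s8.png",a)
E
```

```text
now [ 0.6845 -0.0692  0.0705] q [-0.1008  0.717   0.3388  1.1998  0.      0.0906] t 17.8
gold world [ 0.6886 -0.0712  0.057 ] row [-0.0007 -0.0072  0.0005] [-0.0046 -0.0011  0.0135]
```

View pics/s8.png

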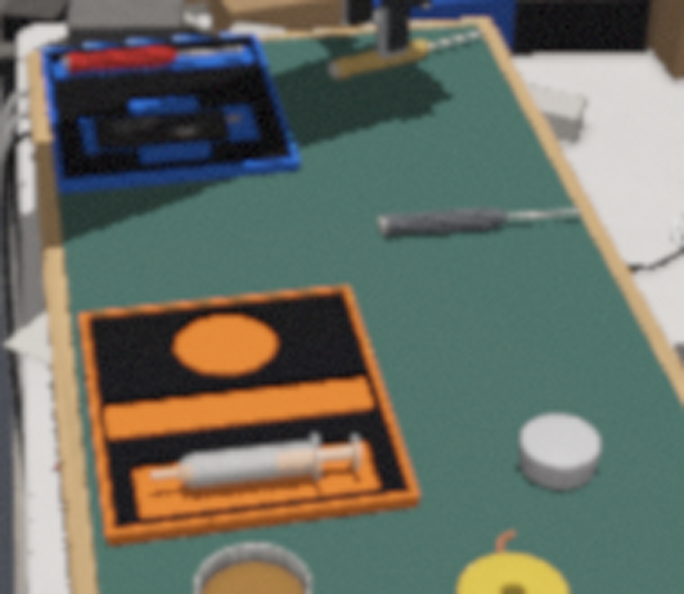

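The syringe is seated, spanning (150–360, 450–490) in the crop, and the gripper is over the gold handle at (392,50). Grasping it.

>>> jog_arm(
  ticks="0 0 0 -0.002 0 0.006 0.04;0 0 0 -0.002 0 0.01 0.04;0 0 0 -0.002 0 0.01 0.04;0 0 0 -0.002 0 0.01 0.04",
)

```text
clock: 18.35
eef_pos: [0.6891, -0.0703, 0.065]
tool_rot: [0.096, 0.995, 0.0, 0.0]
ft_force: [0.1, 0.7, -0.0]
grip_width: 0.0397
grasp_force: 0.0
```

```bash
python3 plan.py '("gold",0,.02,.057)'
```

```text
now [ 0.6891 -0.0703  0.065 ] q [-0.1016  0.7244  0.3376  1.1834  0.      0.0904] t 18.35
gold world [ 0.6886 -0.0712  0.057 ] row [ 0.0001  0.0006 -0.0001] [ 0.0002 -0.001   0.008 ]
```

>>> jog_arm(
  ticks="0 0 0 0 -0.001 0.005 0.04;0 0 0 0 -0.001 0.008 0.03;0 0 0 0 -0.001 0.008 0;0 0 0 0 -0.001 0.008 0;0 0 0 0 -0.001 0.008 0;0 0 0 0 -0.001 0.008 0",
)

```text
clock: 19.1
eef_pos: [0.6887, -0.0711, 0.0565]
tool_rot: [0.096, 0.995, -0.0, 0.0]
ft_force: [0.4, -0.0, -0.5]
grip_width: 0.0113
grasp_force: 59.4
```

>>> jog_arm(
  ticks="0 0 0 0 0 -0.03 0;0 0 0 0 0 -0.05 0;0 0 0 0 0 -0.05 0",
)

```text
clock: 19.48
eef_pos: [0.6903, -0.0712, 0.1089]
tool_rot: [0.096, 0.995, -0.0, 0.002]
ft_force: [0.3, 0.2, -0.3]
grip_width: 0.0111
grasp_force: 59.5
```

```bash
python3 plan.py '("orange",-.004,.02,.11)'
```

```text
now [ 0.6903 -0.0712  0.1089] q [-0.1028  0.6934  0.398   1.2707  0.      0.0889] t 19.475
orange world [ 0.3776 -0.2951  0.11  ] row [0.0011 0.0047 0.2939] [ 0.2644 -0.2794 -0.0024]
```

>>> jog_arm(
  ticks="0 0 0.294 0.264 -0.279 0 0;0 0 0.294 0.264 -0.279 0 0;0 0 0.294 0.264 -0.279 0 0;0 0 0.294 0.264 -0.279 0 0;0 0 0.294 0.264 -0.279 0 0;0 0 0.294 0.264 -0.279 0 0;0 0 0.294 0.264 -0.279 0 0;0 0 0.294 0.264 -0.279 0.02 0;0 0 0.294 0.264 -0.279 0.032 0;0 0 0.294 0.264 -0.279 0.032 0",
)

```text
clock: 20.72
eef_pos: [0.376, -0.2934, 0.0732]
tool_rot: [0.24, 0.971, 0.001, -0.001]
ft_force: [0.5, -0.4, -0.1]
grip_width: 0.011
grasp_force: 59.5
```

>>> jog_arm(
  ticks="0 0 0 0 0 0.002 0;0 0 0 0 0 0.002 0",
)

```text
clock: 20.98
eef_pos: [0.377, -0.2946, 0.0728]
tool_rot: [0.24, 0.971, -0.0, 0.0]
ft_force: [-0.4, -0.1, -0.8]
grip_width: 0.0106
grasp_force: 59.5
```

```bash
python3 plan.py '("orange",-.004,.02,.0603)'
python3 - <<'E'
from h import *
im=bot.camera("scene"); a=cv2.resize(im[205:300,160:290,::-1],None,fx=5,fy=5,interpolation=cv2.INTER_CUBIC)
cv2.imwrite("pics/s9.png",a)
E
```

```text
now [ 0.377  -0.2946  0.0728] q [-0.6634  0.3322 -0.3141  0.9239 -0.     -0.1783] t 20.975
orange world [ 0.3776 -0.2951  0.0603] row [-0.0001  0.0006  0.0006] [-0.0008 -0.0002  0.0125]
```

View pics/s9.png

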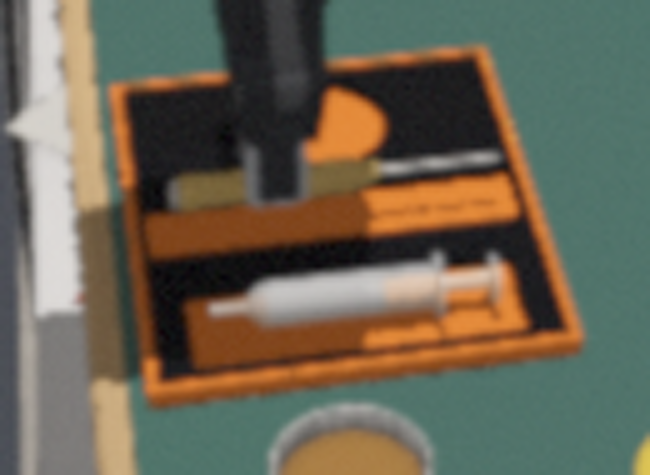

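The gold driver is level and parallel over its recess, at (170–500, 160–200) in the crop. Lowering and releasing, then on to the tin.

>>> jog_arm(
  ticks="0 0 0 -0.0005 0 0.006 0;0 0 0 -0.0005 0 0.011 0;0 0 0 -0.0005 0 0.0123 0;0 0 0 -0.0005 0 0.0123 0;0 0 0 -0.0005 0 0.0123 0.03;0 0 0 -0.0005 0 0.0123 0.03;0 0 0 -0.0005 0 0.0123 0.03;0 0 0 -0.0005 0 -0.02 0.03;0 0 0 -0.0005 0 -0.045 0.04;0 0 0 -0.0005 0 -0.045 0.06",
)

```text
clock: 22.28
eef_pos: [0.3783, -0.296, 0.1196]
tool_rot: [0.241, 0.971, -0.001, 0.002]
ft_force: [0.3, 0.1, 0.2]
grip_width: 0.0565
grasp_force: 0.0
```

```bash
python3 plan.py '("tin",0,0,.12,L["orange"][2]-1.5708)'
```

```text
now [ 0.3783 -0.296   0.1196] q [-0.664   0.2798 -0.2484  1.0376 -0.     -0.1782] t 22.275
tin world [ 0.4978 -0.4317  0.12  ] row [0.0032 0.0046 1.5707] [-0.1691 -0.0642  0.0005]
```

>>> jog_arm(
  ticks="0 0 1.57 -0.169 -0.064 0 0.06;0 0 1.57 -0.169 -0.064 0 0.06;0 0 1.57 -0.169 -0.064 0 0.06;0 0 1.57 -0.169 -0.064 0 0.06;0 0 1.57 -0.169 -0.064 0 0.06;0 0 1.57 -0.169 -0.064 0 0.06;0 0 1.57 -0.169 -0.064 0 0.06;0 0 1.57 -0.169 -0.064 0 0.06;0 0 1.57 -0.169 -0.064 0 0.06;0 0 1.57 -0.169 -0.064 0 0.06",
)

```text
clock: 23.52
eef_pos: [0.4959, -0.4299, 0.116]
tool_rot: [0.856, 0.517, -0.0, -0.001]
ft_force: [0.8, 0.1, 0.4]
grip_width: 0.0597
grasp_force: 0.0
```

>>> jog_arm(
  ticks="0 0 0 0 0 0.03 0.06;0 0 0 0 0 0.045 0.06;0 0 0 0 0 0.045 0.06",
)

```text
clock: 23.9
eef_pos: [0.4951, -0.4293, 0.0703]
tool_rot: [0.856, 0.517, -0.001, -0.002]
ft_force: [-0.2, 0.3, 0.1]
grip_width: 0.06
grasp_force: 0.0
```

```bash
python3 plan.py '("tin",0,0,.058,L["orange"][2]-1.5708)'
```

```text
now [ 0.4951 -0.4293  0.0703] q [-0.7143  0.651   0.2155  1.1399 -0.      1.341 ] t 23.9
tin world [ 0.4978 -0.4317  0.058 ] row [-0.0044 -0.001   0.0012] [-0.0009  0.0036  0.0123]
```

>>> jog_arm(
  ticks="0 0 0 -0.0005 0.002 0.006 0.06;0 0 0 -0.0005 0.002 0.011 0.06;0 0 0 -0.0005 0.002 0.011 0.06;0 0 0 -0.0005 0.002 0.011 0.06",
)

```text
clock: 24.4
eef_pos: [0.4981, -0.4319, 0.0619]
tool_rot: [0.856, 0.517, 0.0, 0.0]
ft_force: [0.0, 0.4, 0.6]
grip_width: 0.0601
grasp_force: 0.0
```

```bash
python3 plan.py '("tin",0,0,.058,L["orange"][2]-1.5708)'
```

```text
now [ 0.4981 -0.4319  0.0619] q [-0.7144  0.6617  0.2117  1.1202 -0.      1.3414] t 24.4
tin world [ 0.4978 -0.4317  0.058 ] row [0.0005 0.0002 0.0007] [ 0.     -0.0003  0.0039]
```

>>> jog_arm(
  ticks="0 0 0 0 0 0.004 0.06;0 0 0 0 0 0.005 0.045;0 0 0 0 0 0.005 0.02;0 0 0 0 0 0.005 0.02;0 0 0 0 0 0.005 0.02;0 0 0 0 0 0.005 0.02",
)

```text
clock: 25.15
eef_pos: [0.498, -0.4318, 0.0567]
tool_rot: [0.856, 0.517, 0.0, 0.0]
ft_force: [-0.1, -0.9, 0.2]
grip_width: 0.0361
grasp_force: 60.0
```

>>> jog_arm(
  ticks="0 0 0 0 0 -0.03 0.02;0 0 0 0 0 -0.05 0.02;0 0 0 0 0 -0.05 0.02",
)

```text
clock: 25.52
eef_pos: [0.499, -0.4327, 0.1084]
tool_rot: [0.856, 0.517, 0.001, 0.002]
ft_force: [-0.1, 0.8, -0.1]
grip_width: 0.0359
grasp_force: 60.0
```

```bash
python3 plan.py '("orange",.049,0,.11,1.5708)'
```

```text
now [ 0.499  -0.4327  0.1084] q [-0.7143  0.6251  0.2732  1.2149  0.      1.3415] t 25.525
orange world [ 0.42   -0.2576  0.11  ] row [0.004  0.0009 0.0007] [ 0.1181 -0.1516 -0.0023]
```

>>> jog_arm(
  ticks="0 0 0 0.118 -0.152 0 0.02;0 0 0 0.118 -0.152 0 0.02;0 0 0 0.118 -0.152 0 0.02;0 0 0 0.118 -0.152 0 0.02;0 0 0 0.118 -0.152 0.01 0.02;0 0 0 0.118 -0.152 0.033 0.02;0 0 0 0.118 -0.152 0.033 0.02;0 0 0 0.118 -0.152 0.033 0.02",
)

```text
clock: 26.52
eef_pos: [0.4191, -0.2575, 0.0734]
tool_rot: [0.856, 0.516, 0.0, 0.0]
ft_force: [-0.1, -0.4, -0.1]
grip_width: 0.0361
grasp_force: 60.2
```

```bash
python3 plan.py '("orange",.049,0,.0603,1.5708)'
python3 - <<'E'
from h import *
im=bot.camera("scene"); a=cv2.resize(im[205:300,160:290,::-1],None,fx=5,fy=5,interpolation=cv2.INTER_CUBIC)
cv2.imwrite("pics/s10.png",a)
E
```

```text
now [ 0.4191 -0.2575  0.0734] q [-0.5509  0.3548 -0.2778  0.9381 -0.0001  1.5058] t 26.525
orange world [ 0.42   -0.2576  0.0603] row [ 0.0002  0.0001 -0.0003] [0.0004 0.0009 0.0131]
```

View pics/s10.png

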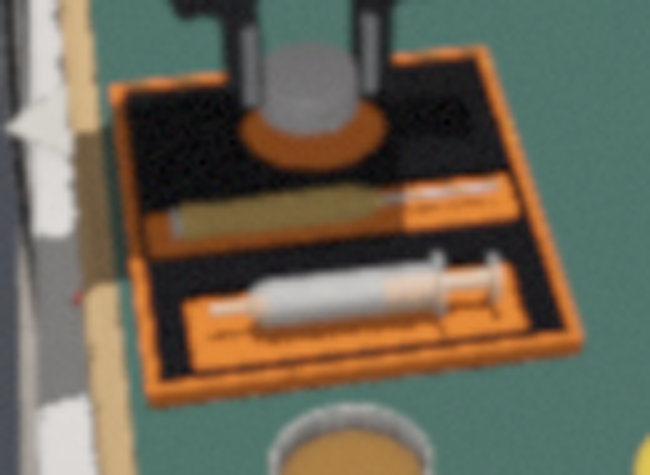

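The gold driver is seated, and the tin is over its recess at (310,90) in the crop. Lowering and releasing it, then retracting away from the trays.

>>> jog_arm(
  ticks="0 0 0 0 0.001 0.006 0.02;0 0 0 0 0.001 0.011 0.02;0 0 0 0 0.001 0.013 0.02;0 0 0 0 0.001 0.013 0.02;0 0 0 0 0.001 0.013 0.055;0 0 0 0 0.001 0.013 0.055;0 0 0 0 0.001 0.013 0.055;0 0 0 0 0.001 -0.02 0.055;0 0 0 0 0.001 -0.06 0.055;0 0 0 0 0.001 -0.12 0.055",
)

```text
clock: 27.82
eef_pos: [0.4182, -0.2563, 0.1935]
tool_rot: [0.856, 0.517, -0.001, -0.002]
ft_force: [1.2, -0.6, 0.6]
grip_width: 0.0551
grasp_force: 0.0
```

>>> jog_arm(
  ticks="0 0 0 0.05 -0.35 -0.05 0.08;0 0 0 0.05 -0.35 -0.05 0.08;0 0 0 0.05 -0.35 -0.05 0.08;0 0 0 0.05 -0.35 -0.05 0.08;0 0 0 0.05 -0.35 -0.05 0.08;0 0 0 0.05 -0.35 -0.05 0.08;0 0 0 0.05 -0.35 -0.05 0.08;0 0 0 0.05 -0.35 -0.05 0.08",
)

```text
clock: 28.82
eef_pos: [0.1337, -0.0498, 0.2438]
tool_rot: [0.856, 0.517, 0.001, 0.001]
ft_force: [-0.1, -0.1, 1.2]
grip_width: 0.0802
grasp_force: 0.0
```

```bash
python3 - <<'E'
from h import *
im=bot.camera("scene"); a=im[135:330,160:350,::-1]
cv2.imwrite("pics/s11.png",cv2.resize(a,None,fx=3,fy=3,interpolation=cv2.INTER_CUBIC))
E
```

```text
(no output)
```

View pics/s11.png

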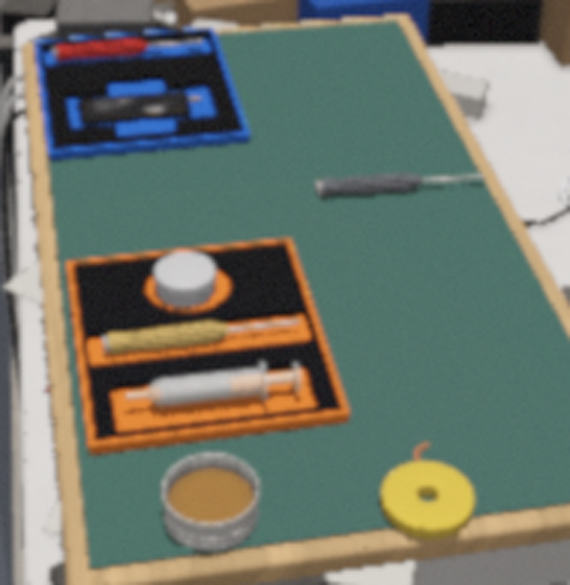

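Everything appears to be in its recess: tin top at (185,271), gold from (103,341) to (300,320), red from (57,50) to (208,40), and the battery at (80–200, 92–122). I'll compare these with projections of seated poses.

```bash
python3 - <<'E'
from plan import *
def s(n,lx,ly,z): 
    x,y,_=at(n,lx,ly); return (proj("scene",[x,y,z])[0]-[160,135]+.5)*3-.5
print('tin',s("orange",.049,0,.069),'if on foam',s("orange",.049,0,.074))
print('gold',s("orange",-.004,.057,.06),s("orange",-.004,-.06,.06),'+5mm',s("orange",-.004,.057,.065))
print('red',s("blue",.058,.057,.06),s("blue",.058,-.06,.06))
print('batt',s("blue",-.03-.017,.047,.057),s("blue",-.03+.017,-.038,.057))
print('syr',s("orange",-.058,.05,.0645),s("orange",-.058,-.05,.0645))
E
```

```text
tin [186.3506 270.6009] if on foam [186.1941 264.3754]
gold [105.7476 345.4577] [294.9736 323.2188] +5mm [105.3237 339.1271]
red [56.3938 54.4619] [199.5886  42.976 ]
batt [ 79.9672 124.1374] [185.5197  91.7462]
syr [126.8453 398.7588] [297.2921 377.5195]
```

The tin, battery and syringe match the seated projections. For the two drivers I'll measure the handles' rise from colour centroids in both views; seated should read +3 mm.

```bash
python3 - <<'E'
from plan import *
def cen(im,n,lo,hi,X):
    h=cv2.cvtColor(cv2.GaussianBlur(im,(3,3),0),cv2.COLOR_RGB2HSV); m=cv2.inRange(h,lo,hi)
    if lo[0]==0: m|=cv2.inRange(h,(172,lo[1],lo[2]),(180,255,255))
    p=proj(n,X)[0]; w=np.zeros_like(m); cv2.circle(w,(int(p[0]),int(p[1])),28,255,-1)
    k,lab,st,ce=cv2.connectedComponentsWithStats(m&w); i=1+np.argmax(st[1:,4]); return ce[i],st[i,4]
new={n:bot.camera(n) for n in C}; old={n:np.load(n+".npy") for n in C}
for nm,lo,hi,tray,lx in (("red",(0,120,60),(6,255,255),"blue",.058),("gold",(18,90,60),(30,255,200),"orange",-.004)):
    for tag,ims,(x,y,a) in (("old",old,at(nm,0,.02)),("new",new,at(tray,lx,.02))):
        r={n:cen(ims[n],n,lo,hi,[x,y,.057]) for n in C}
        print(nm,tag,tri(r["scene"][0],r["top"][0])[0],'expected xy',x,y,[r[n][1] for n in r])
E
```

```text
red old [ 0.4519 -0.1413  0.0576] expected xy 0.4527087869155386 -0.14089730167682551 [np.int32(181), np.int32(138)]
red new [0.5436 0.0298 0.0638] expected xy 0.5447972199165344 0.03008642911611436 [np.int32(136), np.int32(105)]
gold old [ 0.6891 -0.0705  0.0581] expected xy 0.688634734510875 -0.07117903005189648 [np.int32(106), np.int32(131)]
gold new [ 0.3782 -0.294   0.0626] expected xy 0.377567398599311 -0.2951164181114273 [np.int32(288), np.int32(98)]
```

Both handles are centred to within about 1.5 mm, against 8 mm of play, so nothing can hold them off the recess floor. Handing in.

```bash
python3 -c "
from workcell import bot
print(bot.job_done())"
```

```text
the job is handed in; nothing more can be done
None
```

I placed all five items in their recesses in the order asked and handed the job in at about 29 s; the verdict was not reported back. The last picture showed the grey screwdriver and rosin tin where they started; the two drivers' heights measured only roughly (red 6 mm and gold 4.5 mm up, where 3 mm is fully down), though both were centred.

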